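# Shut the spacer drawer and turn its catch

### The arm

A 7-joint arm with a two-finger parallel gripper is mounted at the origin on the work surface. World frame = base frame: x ahead of the robot, y to its left, z up, the work surface at z = 0. Lengths are in m, angles in rad, forces in N, time in s.
With the tool pointing down it reaches from about 0.4 to 0.85 m from the base axis. Payload 10.4 kg.
Tool frame: the origin (TCP) lies at the very end of the fingers, on their centre line; the grasp point (between the pads) lies 19 mm behind it (manip.grip_point_offset is the distance from the TCP to the grasp point, in m); z points along the fingers, y is the line along which they close (so a half turn about z gives the same grasp; the last joint's range is limited). The gripper opens to 85 mm and grips with 20 to 120 N. Pads are 22 mm wide; open, the fingers measure 114 mm over their backs; the gripper's body (76 mm by 85 mm) begins 54 mm behind the grasp point. The pads swing forward as they close: fully open they stand 13 mm farther back than shut.
Start: joints at [-1.347, 0.332, -0.065, 1.46, 0.022, 1.35, -0.088], TCP at [0.153, 0.606, 0.231] pointing down, gripper open.
Joint ranges: [-2.6, 2.6], [-0.5, 2.12], [-1.47, 1.34], [0.16, 2.42], [-1.27, 4.41], [0.06, 2.06], [-2.6, 2.6]. Speed limits (rad/s): [2.22, 2.22, 2.79, 2.79, 3.14, 3.14, 3.14].

### API

Orientations are given as a unit quaternion [x, y, z, w].
In Python, from workcell import manip gives the robot as it stands. The module is installed in compiled form; this text tells all that it offers.
- The arm moves only by the tool step_arm, never from a script. Its argument "moves" is a list of rows, each a list of 7 numbers: the closure, from 0 (fully open) to 1 (shut), then the shift along the world's x, y, z in mm, then the turn, a rotation vector about the world's x, y, z in rad. In form: [[grip, tx, ty, tz, ax, ay, az], ...]. A call has 1 to 10 rows; each row is the pose to reach, as a shift and turn from the pose commanded when the call began; what a row does not reach only later rows make up. A row lasts 1/10 s, in which the tool goes at most 50 mm and 8.59 degrees, less where a joint would pass 70% of its speed; a pose out of reach is approached as far as the arm can. A call with a gripper value outside its range is refused whole. The fingers move at their own pace and stop on an object; "grip_force" is the grip in N (left out, the last holds). Time passes only in rows, so rows that repeat a pose let the fingers close. It gives the time, the measured TCP pose, the force, the opening and the grip force at its end, in the units of the state.
- manip.get_obs(): the state, without advancing time (a new reading comes with each control period).
- manip.camera(name): name is "side" or "top" or "wrist"; returns a dict with "image" (400x640x3 uint8, blue, green, red), "K" (3x3 intrinsics, pixels), "rvec" (rotation vector, rad) and "tvec" (3), from world to camera coordinates, as OpenCV has them; the wrist camera has in their place "mount" (4x4, takes a point from camera to tool coordinates, whose origin is the TCP and whose axes are the flange's). Camera axes: x right, y down, z forward; pixel columns grow to the right and rows downward; lengths in m; the calibration is good to about 2 mm. The wrist camera is an equidistant fisheye: a pixel r from the principal point sees the ray r / f radians off the axis. A picture is of the moment at which its call begins: read the wrist's pose just before it. There is no depth.
- manip.hand_in(): hands the job in; it is judged then, once.
The state is a dict: "clock": time; "joint_pos": joint angles; "joint_velocities": joint speeds; "tau": joint torques, N m; "position": TCP position; "ee_rot": TCP orientation; "ft_force": force on the tool from outside, world axes, zero at the start; "torque": the same for the moment, N m; "grip_width": opening from 0.0 (shut) to 1.0 (fully open); "grasp_force": force on a finger pad.
Only numpy, scipy, OpenCV 4.12 (cv2) and the standard library are available. Lean on these libraries where they do the work, as an engineer would, in place of code of your own. Each camera call takes 0.05 s, during which the arm holds its last target. There are 200 camera calls.

### The job

Push the open spacer drawer of the little cabinet fully shut with your fingertips, and only then push the red wooden turn-catch beside it over, until it lies level across the drawer front. Nothing is to be picked up: the spacers stay in the drawer, and the tile, glass bead and dish on top and the spatula beside the cabinet stay where they are.

Things in the scene. Friction and masses are not known exactly. Their poses are not given: they have to be found in the camera images.
- cabinet: Low fixed plywood cabinet, 280 deep (x) x 420 wide (y) x 200 mm high, turned up to 0.25 rad. Origin: centre of its underside; x points front to back, y left as seen from the robot. Carcass face and front edge of the top board (z 182 to 200) at its x = -140 mm. The one moving drawer is upper left (bay y 0 to +192); the upper right front and lower panels are fixed.
- drawer_front (a point): Centre of the drawer front's outer face, marked by a flat dark 22 mm disc. The front is an upright brown panel 188 wide (y) x 80 high x 14 mm thick, its top edge 40 mm above this point (height 178 mm). Axes as the cabinet's: push along +x. When shut this point is at cabinet x -145, y +96, z 138 mm, 5 mm proud of the carcass. Behind it an open plywood box, 8 mm walls.
- drawer (a joint): How far the drawer is pulled out (m): 0 fully shut (a firm stop), up to 0.16; starts 0.07 to 0.12 out. It slides with about 2.5 N friction and stays where it is left; it does not spring back.
- catch_pivot (a point): On the pivot axis of the turn-catch (brass screw), at the middle of the catch's thickness: fixed at cabinet x = -155, y = -15, z = 165 mm, on the upright stile to the right of the drawer. The axis runs along the cabinet's x.
- catch_tip (a point): Centre of the end of the catch's long arm, 62 mm from the pivot. The catch is a straight red-lacquered wooden bar 74 long (12 mm of it beyond the pivot) x 16 wide x 12 mm thick (cabinet x -161 to -149, so 4 mm in front of the shut drawer front). Upright, its end stands 27 mm above the cabinet's top.
- catch (a joint): Angle of the catch (rad): 0 long arm straight up, positive leaning left (+y) towards the drawer, pi/2 level across the drawer front (firm stop), down to -0.7 the other way; starts -0.5 to 0.35. Friction (0.05 N m, about 1 N at the end) holds it at any angle. Past about 0.8 with the drawer still out, it is in the drawer's way.
- spacer0: Yellow plastic tile spacer, a flat cross 34 x 34 x 8 mm, 12 g, lying loose on the drawer's floor (111 mm above the work surface). Origin: centre of its underside. It rides with the drawer or slides in it; it is to stay in.
- spacer1: Blue plastic tile spacer, a flat cross 34 x 34 x 8 mm, 12 g, lying loose on the drawer's floor (111 mm above the work surface). Origin: centre of its underside. It rides with the drawer or slides in it; it is to stay in.
- spacer2: Red plastic tile spacer, a flat cross 34 x 34 x 8 mm, 12 g, lying loose on the drawer's floor (111 mm above the work surface). Origin: centre of its underside. It rides with the drawer or slides in it; it is to stay in.
- tile: Kaki-brown tile 80 x 80 x 9 mm, loose on the cabinet's top (height 200 mm), at least 70 mm behind the front edge. Origin: centre of its underside. Not to be disturbed.
- bead: Green glass paperweight bead, 50 mm across, 31 mm high, loose on the cabinet's top at least 90 mm behind the front edge. Origin: centre of its underside. Not to be disturbed.
- dish: Small white ceramic dish, 90 mm across, 22 mm high, loose on the cabinet's top at least 70 mm behind the front edge. Origin: centre of its underside. Not to be disturbed.
- spatula: Flat aluminium spatula 200 mm long, blade 34 mm wide, handle 10 mm thick, lying on the work surface to the left of the cabinet. Origin: middle of its length, on the underside. Not to be disturbed.

How it is judged:
By the outcome, as a careful person would: the job done as asked, in the order asked, and still so for the second after the job is handed in, with the robot touching nothing.
It also fails if it takes over 45 s, if anything falls off the work surface, if the arm or the gripper's body presses on something with over 40 N, if the wrist force passes 120 N, or if a joint passes its speed limit or range.

## Working session

There is one attempt and no reset: what is moved stays moved. The work goes in short steps, Python scripts to look and compute and a tool call to move; the robot and the scene stay as the last step left them, time stands still between calls to the robot, and variables do not carry over. Pictures are saved under pics/ and viewed, at most 10 in all, crops included, and the job is handed in when it is done.

Besides the shell and the picture viewer there is one more tool, called after ">>>" in YAML: its name, and indented under it one key for each argument. step_arm: Moves the arm, as the interface text tells. Its arguments: {"type":"object","properties":{"moves":{"type":"array","items":{"type":"array","items":{"type":"number"}}},"grip_force":{"type":"number"}},"required":["moves"]}

```bash
mkdir -p pics; python3 - <<'E'
from workcell import manip
import cv2
o=manip.get_obs(); print({k:o[k] for k in('clock','position','ee_rot','ft_force','grip_width')})
for n in('top','side'):
    c=manip.camera(n); cv2.imwrite(f'pics/{n}0.png',c['image']); print(n,c['K'].tolist(),c['rvec'],c['tvec'])
E
```

```text
{'clock': 0.0, 'position': array([0.15261043, 0.60569164, 0.23051344]), 'ee_rot': array([ 1.23063859e-01,  9.92398494e-01, -7.16555191e-04, -4.20046394e-05]), 'ft_force': array([ 0.47116836, -0.722784  , -0.78478942]), 'grip_width': 0.9976291676563463}
top [[368.53481207455195, 0.0, 322.64353923429104], [0.0, 368.53481207455195, 192.79024874680894], [0.0, 0.0, 1.0]] [ 2.17698214 -2.14386151  0.06526685] [0.11460679 0.65441647 0.87877949]
side [[387.3306556710461, 0.0, 319.9328448491195], [0.0, 387.3306556710461, 196.5606973781722], [0.0, 0.0, 1.0]] [ 0.0654112  -2.84543955  1.32668094] [0.63712471 0.05733956 0.94554516]
```

View pics/top0.png

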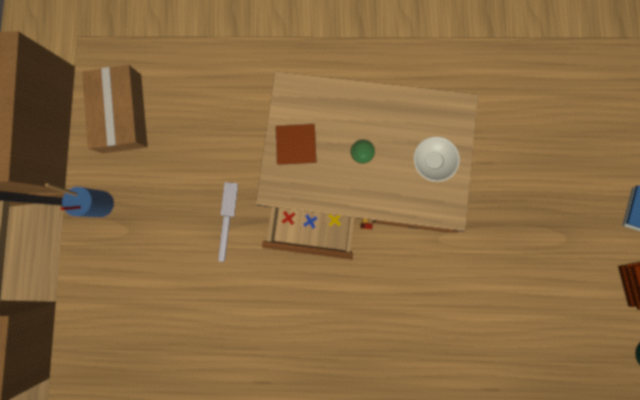

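View pics/side0.png

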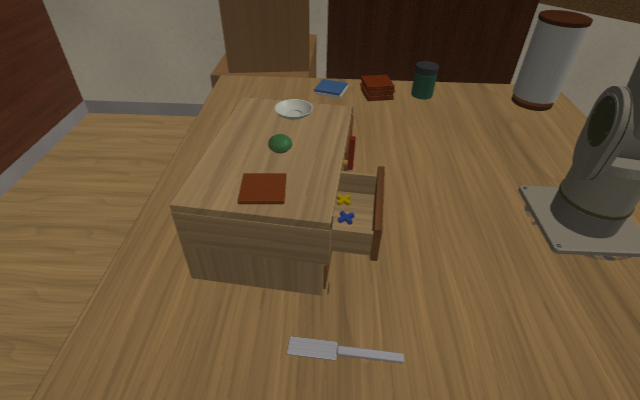

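The top view shows the cabinet top's front edge from about (258,205) to (466,229), the drawer front's top edge from about (263,244) to (352,256), and the red catch near (367,224). The side view shows the catch standing roughly upright near (351,152), with the drawer out.

```bash
cat > h.py <<'E'
import cv2,numpy as np
def cam(c): return cv2.Rodrigues(c['rvec'])[0],np.array(c['tvec']).ravel(),c['K']
def ray(c,p):
    R,t,K=cam(c); d=R.T@np.linalg.inv(K)@np.array([p[0],p[1],1.]); return -R.T@t,d
def onz(c,p,z):
    o,d=ray(c,p); return o+d*(z-o[2])/d[2]
def proj(c,P):
    return cv2.projectPoints(np.array(P,float).reshape(-1,3),c['rvec'],c['tvec'],c['K'],None)[0].reshape(-1,2)
E
python3 - <<'E'
from h import *
from workcell import manip
top=manip.camera('top'); side=manip.camera('side')
C=[onz(top,p,.2) for p in((277,73),(476,95),(466,229),(258,205))]
BL,BR,FR,FL=C; print(np.round(C,4))
print('sizes',[np.linalg.norm(a-b).round(4) for a,b in((BL,BR),(BR,FR),(FR,FL),(FL,BL))])
ctr=np.mean(C,0); yv=(FL-FR)+(BL-BR); xv=(BL-FL)+(BR-FR)
ya=np.arctan2(-yv[0],yv[1]); xa=np.arctan2(xv[1],xv[0]); yaw=(ya*.6+xa*.4); print('ctr',ctr,'yaw',ya,xa)
D=[onz(top,p,.178) for p in((263,244),(352,255))]
for y in (ya,):
    R=np.array([[np.cos(y),-np.sin(y)],[np.sin(y),np.cos(y)]])
    print('drawer corners cab',[(R.T@(d-ctr)[:2]).round(4) for d in D])
# red catch mask in both
for n,c,(x0,y0,x1,y1) in(('top',top,(355,212,382,236)),('side',side,(335,120,365,185))):
    im=c['image'][y0:y1,x0:x1]; h=cv2.cvtColor(im,cv2.COLOR_BGR2HSV)
    m=((h[...,0]<6)|(h[...,0]>174))&(h[...,1]>190)&(h[...,2]>60)
    ys,xs=np.nonzero(m); print(n,len(xs),xs.min()+x0,xs.max()+x0,ys.min()+y0,ys.max()+y0,xs.mean()+x0,ys.mean()+y0)
    cv2.imwrite(f'pics/c_{n}.png',cv2.resize(im,None,fx=8,fy=8,interpolation=cv2.INTER_NEAREST))
    for a in np.arange(-.6,.41,.2):
        tip=np.array([-.155,-.015+.062*np.sin(a),.165+.062*np.cos(a)])
        w=np.r_[R@tip[:2]+ctr[:2],tip[2]]; print(n,round(a,1),proj(c,w).round(1))
E
cd pics; python3 -c "
import cv2,numpy as np
a=cv2.imread('c_top.png');b=cv2.imread('c_side.png');H=max(a.shape[0],b.shape[0])
p=lambda i:cv2.copyMakeBorder(i,0,H-i.shape[0],0,8,0)
cv2.imwrite('cc.png',np.hstack([p(a),p(b)]))"
```

```text
[[ 0.8861  0.2185  0.2   ]
 [ 0.8414 -0.1894  0.2   ]
 [ 0.5696 -0.1643  0.2   ]
 [ 0.6108  0.2493  0.2   ]]
sizes [np.float64(0.4104), np.float64(0.2729), np.float64(0.4156), np.float64(0.277)]
ctr [0.72697855 0.02851651 0.2       ] yaw -0.10410218391009951 -0.1016819239535083
drawer corners cab [array([-0.216 ,  0.1909]), array([-0.2158,  0.0073])]
top 18 365 370 224 227 367.6666666666667 225.66666666666666
top -0.6 [[386.  228.7]]
top -0.4 [[380.8 228. ]]
top -0.2 [[374.8 227.3]]
top 0.0 [[368.5 226.5]]
top 0.2 [[362.  225.7]]
top 0.4 [[355.8 225. ]]
side 20 350 354 136 163 352.0 141.1
side -0.6 [[354.7 134. ]]
side -0.4 [[354.5 134.2]]
side -0.2 [[354.2 135.6]]
side 0.0 [[353.8 138.2]]
side 0.2 [[353.3 141.9]]
side 0.4 [[352.7 146.6]]
```

View pics/cc.png

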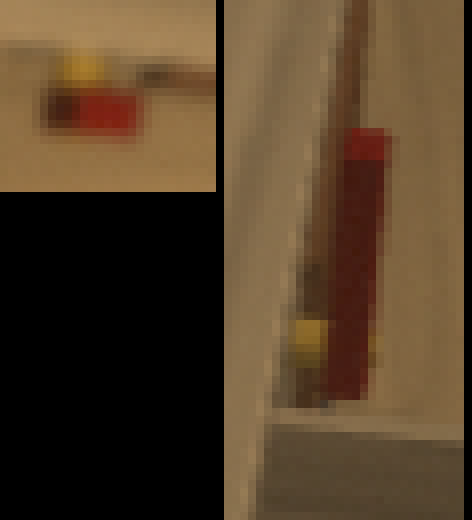

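The crop shows the catch practically upright, with its top face spanning columns 365–372. The measured cabinet size (413 x 275 mm) agrees with the 420 x 280 mm given to within 2%. From above, the camera sees the inner side of the drawer front, so its outer edge is the lower edge of the brown strip. Next I'll work out the targets.

```bash
cat >> h.py <<'E'
from scipy.spatial.transform import Rotation as Ro
YAW=-.1035; CT=np.array([.727,.0285,0]); RC=Ro.from_euler('z',YAW)
def w(x,y,z): return RC.apply([x/1e3,y/1e3,z/1e3])+CT
def c(P): return RC.inv().apply(np.array(P)-CT)*1e3
def tiltq(a): # tool z leaning forward by a, tool y = cabinet y
    return RC*Ro.from_euler('y',-a)*Ro.from_quat([0,1,0,0])
def delta(o,P,a=None):
    d=(np.array(P)-o['position'])*1e3
    r=(tiltq(a)*Ro.from_quat(o['ee_rot']).inv()).as_rotvec() if a is not None else np.zeros(3)
    return d.round(1),r.round(3)
E
python3 - <<'E'
from h import *
from workcell import manip
o=manip.get_obs()
print(delta(o,w(-290,96,200),.5), delta(o,w(-290,96,135),.5)); print(w(-290,96,135))
top=manip.camera('top'); print([c(onz(top,p,.178)).round(1) for p in((263,248),(352,258))])
E
```

```text
(array([ 295.8, -451.9,  -30.9]), array([-0.086, -0.493,  0.14 ])) (array([ 295.8, -451.9,  -95.9]), array([-0.086, -0.493,  0.14 ]))
[0.44847016 0.15394771 0.135     ]
[array([-224.,  190.,  178.]), array([-221.9,    6.8,  178. ])]
```

>>> step_arm:
  moves:
    - [1, 30, -45, 0, 0, 0, 0]
    - [1, 60, -90, 0, 0, 0, 0.03]
    - [1, 90, -136, 0, -0.02, -0.1, 0.06]
    - [1, 120, -180, 0, -0.04, -0.2, 0.09]
    - [1, 150, -226, 0, -0.06, -0.3, 0.12]
    - [1, 180, -271, 0, -0.08, -0.4, 0.14]
    - [1, 210, -316, -10, -0.086, -0.493, 0.14]
    - [1, 240, -361, -20, -0.086, -0.493, 0.14]
    - [1, 270, -407, -30, -0.086, -0.493, 0.14]
    - [1, 296, -452, -31, -0.086, -0.493, 0.14]
  grip_force: 60

```text
clock: 1.25
position: [0.427, 0.1884, 0.2035]
ee_rot: [0.05, 0.968, -0.012, 0.247]
ft_force: [1.4, 0.1, 0.2]
grip_width: -0.003
grasp_force: 0.0
```

```bash
python3 - <<'E'
from h import *
from workcell import manip
o=manip.get_obs(); print(o['clock'],c(o['position']),o['joint_pos'].round(2),o['grip_width'],o['ft_force'],delta(o,w(-290,96,135),.5))
cv2.imwrite('pics/side1.png',manip.camera('side')['image'])
E
```

```text
1.25 [-314.95705286  128.07154861  203.48125567] [-1.05 -0.31  0.22  2.25  0.57  0.96  0.35] -0.003499451526736802 [1.35725638 0.08158076 0.21786257] (array([ 21.5, -34.5, -68.5]), array([-0.002,  0.   , -0.001]))
```

View pics/side1.png

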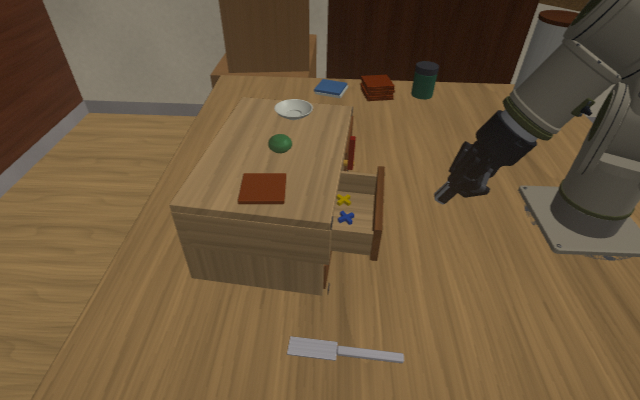

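The arm is tilted with the fingers shut, in front of the drawer and clear of it. Next I'll hold to let it settle.

>>> step_arm:
  moves:
    - [1, 0, 0, 0, 0, 0, 0]
    - [1, 0, 0, 0, 0, 0, 0]

```text
clock: 1.5
position: [0.4265, 0.1905, 0.2043]
ee_rot: [0.05, 0.968, -0.012, 0.247]
ft_force: [0.3, 1.0, -0.4]
grip_width: -0.002
grasp_force: 0.0
```

```bash
python3 - <<'E'
from h import *
from workcell import manip
o=manip.get_obs(); print(c(o['position']),o['joint_pos'].round(2),o['ft_force'],delta(o,w(-260,96,135),.5),(w(-154,96,135)-w(-260,96,135))*1e3)
E
```

```text
[-315.6443822   130.06459202  204.29645576] [-1.05 -0.3   0.21  2.24  0.57  0.96  0.35] [ 0.33048589  0.97598462 -0.4015909 ] (array([ 51.8, -39.6, -69.3]), array([-0.002,  0.   ,  0.   ])) [105.43275739 -10.95142314   0.        ]
```

>>> step_arm:
  moves:
    - [1, 10, -20, -20, 0, 0, 0]
    - [1, 20, -40, -50, 0, 0, 0]
    - [1, 35, -40, -69, 0, 0, 0]
    - [1, 52, -40, -69, 0, 0, 0]
    - [1, 57, -40, -69, 0, 0, 0]
    - [1, 62, -41, -69, 0, 0, 0]
    - [1, 67, -41, -69, 0, 0, 0]
    - [1, 72, -42, -69, 0, 0, 0]
    - [1, 77, -42, -69, 0, 0, 0]
    - [1, 82, -43, -69, 0, 0, 0]

```text
clock: 2.5
position: [0.5088, 0.1476, 0.1352]
ee_rot: [0.05, 0.968, -0.012, 0.247]
ft_force: [-3.1, 1.7, 0.9]
grip_width: -0.003
grasp_force: 1.5
```

```bash
python3 - <<'E'
from h import *
from workcell import manip
o=manip.get_obs(); print(c(o['position']),o['joint_pos'].round(2),o['ft_force'],delta(o,w(-154,96,135),.5))
E
```

```text
[-229.3249209    95.88283182  135.20198191] [-0.98 -0.1   0.41  2.24  0.57  0.67  0.5 ] [-3.10297896  1.74963652  0.8780367 ] (array([74.9, -7.7, -0.2]), array([-0.002,  0.   , -0.001]))
```

>>> step_arm:
  moves:
    - [1, 6, -1, 0, 0, 0, 0]
    - [1, 13, -1, 0, 0, 0, 0]
    - [1, 20, -2, 0, 0, 0, 0]
    - [1, 27, -3, 0, 0, 0, 0]
    - [1, 34, -4, 0, 0, 0, 0]
    - [1, 41, -4, 0, 0, 0, 0]
    - [1, 48, -5, 0, 0, 0, 0]
    - [1, 54, -6, 0, 0, 0, 0]
    - [1, 60, -6, 0, 0, 0, 0]
    - [1, 64, -7, 0, 0, 0, 0]

```text
clock: 3.5
position: [0.573, 0.1401, 0.135]
ee_rot: [0.05, 0.968, -0.012, 0.247]
ft_force: [-3.7, 2.3, 0.7]
grip_width: -0.002
grasp_force: 1.4
```

>>> step_arm:
  moves:
    - [1, 2, 0, 0, 0, 0, 0]
    - [1, 4, 0, 0, 0, 0, 0]
    - [1, 6, -1, 0, 0, 0, 0]
    - [1, 8, -1, 0, 0, 0, 0]

```text
clock: 3.9
position: [0.5805, 0.1392, 0.1349]
ee_rot: [0.05, 0.968, -0.012, 0.247]
ft_force: [-3.3, 0.7, -0.0]
grip_width: -0.0
grasp_force: 1.3
```

```bash
python3 - <<'E'
from h import *
from workcell import manip
o=manip.get_obs(); print(c(o['position']),o['joint_pos'].round(2),o['ft_force'])
E
```

```text
[-157.12829968   95.01314623  134.9396154 ] [-0.93  0.06  0.49  2.1   0.41  0.59  0.72] [-3.29339872  0.73702485 -0.02928911]
```

Still sliding. I'll continue in small steps until the stop is felt.

>>> step_arm:
  moves:
    - [1, 1, 0, 0, 0, 0, 0]
    - [1, 2, 0, 0, 0, 0, 0]
    - [1, 3, 0, 0, 0, 0, 0]
    - [1, 3, 0, 0, 0, 0, 0]

```text
clock: 4.3
position: [0.5837, 0.139, 0.135]
ee_rot: [0.05, 0.968, -0.012, 0.247]
ft_force: [-1.8, -0.2, 0.3]
grip_width: -0.001
grasp_force: 0.7
```

>>> step_arm:
  moves:
    - [1, 1, 0, 0, 0, 0, 0]
    - [1, 2, 0, 0, 0, 0, 0]
    - [1, 2, 0, 0, 0, 0, 0]

```text
clock: 4.6
position: [0.5857, 0.1389, 0.135]
ee_rot: [0.05, 0.968, -0.012, 0.247]
ft_force: [-1.2, -1.1, -0.4]
grip_width: 0.001
grasp_force: 0.8
```

>>> step_arm:
  moves:
    - [1, 1, 0, 0, 0, 0, 0]
    - [1, 2, 0, 0, 0, 0, 0]
    - [1, 2, 0, 0, 0, 0, 0]

```text
clock: 4.9
position: [0.5877, 0.1391, 0.135]
ee_rot: [0.05, 0.968, -0.012, 0.247]
ft_force: [-1.0, -0.6, -0.5]
grip_width: 0.003
grasp_force: 0.8
```

>>> step_arm:
  moves:
    - [1, 1, 0, 0, 0, 0, 0]
    - [1, 2, 0, 0, 0, 0, 0]
    - [1, 2, 0, 0, 0, 0, 0]

```text
clock: 5.2
position: [0.5885, 0.1391, 0.1347]
ee_rot: [0.05, 0.968, -0.013, 0.246]
ft_force: [-19.2, -2.8, 11.5]
grip_width: 0.0
grasp_force: 8.9
```

A firm stop at 19 N. I'll back off, rise, and look.

>>> step_arm:
  moves:
    - [1, -10, 1, 0, 0, 0, 0]
    - [1, -40, 4, 0, 0, 0, 0]
    - [1, -70, 7, 20, 0, 0, 0]
    - [1, -80, -20, 60, 0, 0, 0]
    - [1, -80, -60, 90, 0, 0, 0]
    - [1, -80, -100, 100, 0, 0, 0]
    - [1, -80, -140, 100, 0, 0, 0]
    - [1, -80, -180, 100, 0, 0, 0]
    - [1, -80, -210, 100, 0, 0, 0]
    - [1, -80, -210, 100, 0, 0, 0]

```text
clock: 6.2
position: [0.51, -0.0746, 0.236]
ee_rot: [0.053, 0.967, -0.012, 0.248]
ft_force: [0.7, 0.7, 1.0]
grip_width: -0.002
grasp_force: 0.0
```

```bash
python3 - <<'E'
from h import *
from workcell import manip
o=manip.get_obs(); print(o['clock'],c(o['position']),o['joint_pos'].round(2),o['ft_force'])
t=manip.camera('top'); s=manip.camera('side')
a=cv2.resize(t['image'][190:250,250:400],None,fx=4,fy=4,interpolation=cv2.INTER_CUBIC)
b=cv2.resize(s['image'][110:290,310:410],None,fx=2,fy=2,interpolation=cv2.INTER_CUBIC)
H=360;p=lambda i:cv2.copyMakeBorder(i,0,H-i.shape[0],0,0,0)
cv2.imwrite('pics/chk.png',np.hstack([p(a),p(b)]))
print('side proj front top edge shut',proj(s,[w(-145,190,178),w(-145,2,178),w(-140,210,200)]).round(1),'top',proj(t,[w(-145,190,178),w(-145,2,178),w(-140,210,200)]).round(1))
E
```

```text
6.2 [-205.19188091 -124.98034759  235.96366572] [-0.84 -0.46  0.69  2.19  0.53  0.87  1.08] [0.67859374 0.67088644 0.97090933]
side proj front top edge shut [[337.  224.5]
 [346.7 162.3]
 [333.2 222.9]] top [[268.1 209.8]
 [358.5 220.6]
 [256.7 205.6]]
```

View pics/chk.png

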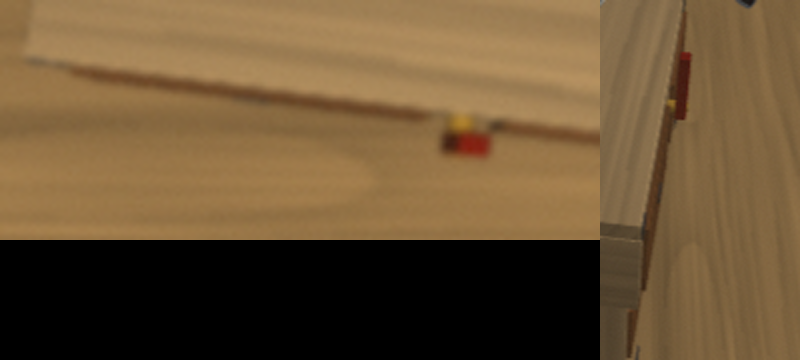

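The drawer is shut: its front forms one line with the fixed front on the right, and the catch is still upright. Next I'll bring the fingertips to the right of the catch.

>>> step_arm:
  moves:
    - [1, 20, 0, -5, 0, 0, 0]
    - [1, 40, 10, -10, 0, 0, 0]
    - [1, 50, 30, -20, 0, 0, 0]
    - [1, 56, 49, -24, 0, 0, 0]
    - [1, 56, 49, -24, 0, 0, 0]
    - [1, 56, 49, -24, 0, 0, 0]

```text
clock: 6.9
position: [0.5656, -0.0206, 0.2109]
ee_rot: [0.049, 0.968, -0.012, 0.247]
ft_force: [-0.8, -0.6, 0.2]
grip_width: -0.001
grasp_force: 0.0
```

```bash
python3 - <<'E'
from h import *
from workcell import manip
o=manip.get_obs(); print(o['clock'],c(o['position']),o['joint_pos'].round(2),o['ft_force'])
for p in((-40,212),(-35,212),(-22,212),(-10,210),(0,204),(10,195),(16,185),(20,178),(20,173)): print(p,delta(o,w(-154,*p),.5))
t=manip.camera('top'); s=manip.camera('side')
a=cv2.resize(t['image'][190:260,320:420],None,fx=4,fy=4,interpolation=cv2.INTER_CUBIC)
b=cv2.resize(s['image'][80:190,310:400],None,fx=4,fy=4,interpolation=cv2.INTER_CUBIC)
H=440;p=lambda i:cv2.copyMakeBorder(i,0,H-i.shape[0],0,0,0)
cv2.imwrite('pics/chk2.png',np.hstack([p(a),p(b)]))
E
```

```text
6.9 [-155.45561823  -65.47657652  210.87770575] [-0.97 -0.24  0.79  2.12  0.44  0.75  1.05] [-0.75990187 -0.57812566  0.17183255]
(-40, 212) (array([ 4.1, 25.2,  1.1]), array([-0.   , -0.   , -0.002]))
(-35, 212) (array([ 4.6, 30.2,  1.1]), array([-0.   , -0.   , -0.002]))
(-22, 212) (array([ 5.9, 43.1,  1.1]), array([-0.   , -0.   , -0.002]))
(-10, 210) (array([ 7.2, 55. , -0.9]), array([-0.   , -0.   , -0.002]))
(0, 204) (array([ 8.2, 65. , -6.9]), array([-0.   , -0.   , -0.002]))
(10, 195) (array([  9.2,  74.9, -15.9]), array([-0.   , -0.   , -0.002]))
(16, 185) (array([  9.9,  80.9, -25.9]), array([-0.   , -0.   , -0.002]))
(20, 178) (array([ 10.3,  84.9, -32.9]), array([-0.   , -0.   , -0.002]))
(20, 173) (array([ 10.3,  84.9, -37.9]), array([-0.   , -0.   , -0.002]))
```

View pics/chk2.png

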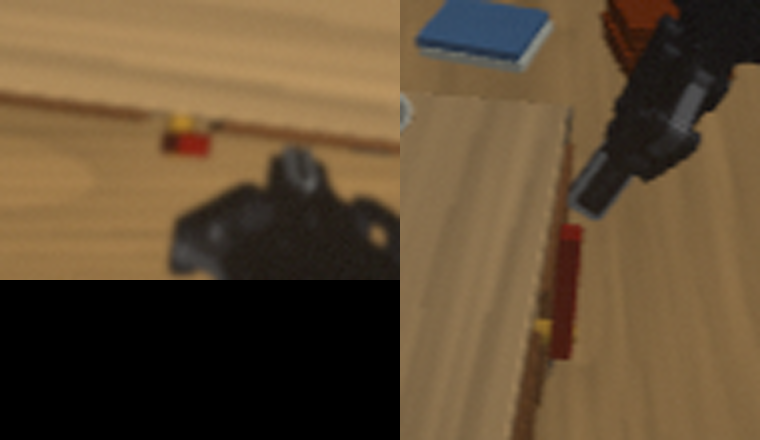

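The fingertip stands right of the catch, level with its upper half and overlapping it in depth. Next I'll push it over along an arc.

>>> step_arm:
  moves:
    - [1, 2, 12, 1, 0, 0, 0]
    - [1, 4, 25, 1, 0, 0, 0]
    - [1, 5, 34, 1, 0, 0, 0]
    - [1, 6, 43, 1, 0, 0, 0]
    - [1, 6.5, 49, 0, 0, 0, 0]
    - [1, 7, 55, -1, 0, 0, 0]
    - [1, 7.5, 60, -4, 0, 0, 0]
    - [1, 8, 65, -7, 0, 0, 0]
    - [1, 8.5, 70, -11, 0, 0, 0]
    - [1, 9, 75, -16, 0, 0, 0]

```text
clock: 8.0
position: [0.5747, 0.0537, 0.1948]
ee_rot: [0.05, 0.968, -0.012, 0.247]
ft_force: [-0.9, -0.2, 1.5]
grip_width: 0.001
grasp_force: 0.8
```

```bash
python3 - <<'E'
from h import *
from workcell import manip
o=manip.get_obs(); print(o['clock'],c(o['position']),o['ft_force'])
for p in((16,185),(20,178),(20,173)): print(p,delta(o,w(-154,*p)))
t=manip.camera('top'); s=manip.camera('side')
a=cv2.resize(t['image'][190:260,320:420],None,fx=4,fy=4,interpolation=cv2.INTER_CUBIC)
b=cv2.resize(s['image'][80:190,310:400],None,fx=4,fy=4,interpolation=cv2.INTER_CUBIC)
H=440;p=lambda i:cv2.copyMakeBorder(i,0,H-i.shape[0],0,0,0)
cv2.imwrite('pics/chk3.png',np.hstack([p(a),p(b)]))
E
```

```text
8.0 [-154.09865721    9.3266416   194.79479468] [-0.90367266 -0.15001572  1.50012391]
(16, 185) (array([ 0.8,  6.6, -9.8]), array([0., 0., 0.]))
(20, 178) (array([  1.2,  10.6, -16.8]), array([0., 0., 0.]))
(20, 173) (array([  1.2,  10.6, -21.8]), array([0., 0., 0.]))
```

View pics/chk3.png

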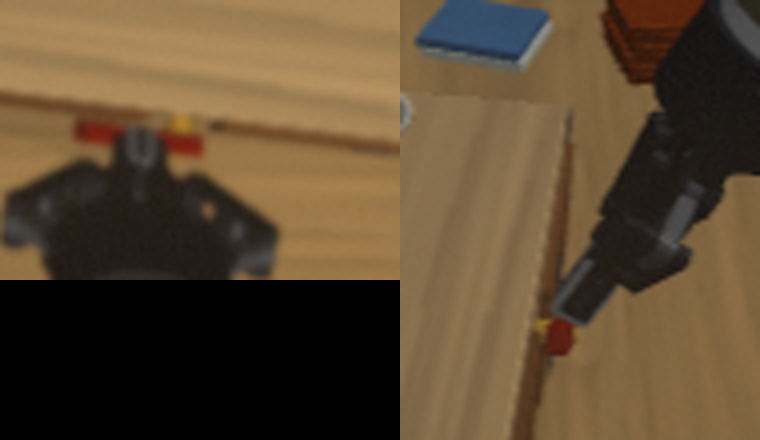

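The catch now lies well over to the left, with the fingertip on top of it. I'll press down to the stop.

>>> step_arm:
  moves:
    - [1, 0.5, 5, -4, 0, 0, 0]
    - [1, 1, 9, -8, 0, 0, 0]
    - [1, 1.5, 12, -12, 0, 0, 0]
    - [1, 1.5, 14, -15, 0, 0, 0]
    - [1, 1.5, 14, -16, 0, 0, 0]

```text
clock: 8.6
position: [0.576, 0.0676, 0.1786]
ee_rot: [0.05, 0.968, -0.012, 0.247]
ft_force: [-0.2, 0.5, 1.4]
grip_width: 0.005
grasp_force: 0.7
```

>>> step_arm:
  moves:
    - [1, 0, 0, -1, 0, 0, 0]
    - [1, 0, 0, -2, 0, 0, 0]
    - [1, 0, 0, -2, 0, 0, 0]

```text
clock: 8.9
position: [0.5761, 0.0674, 0.1771]
ee_rot: [0.05, 0.968, -0.012, 0.247]
ft_force: [-0.8, -0.1, 0.3]
grip_width: -0.002
grasp_force: 0.5
```

>>> step_arm:
  moves:
    - [1, 0, 0, -1, 0, 0, 0]
    - [1, 0, 0, -2, 0, 0, 0]
    - [1, 0, 0, -2, 0, 0, 0]

```text
clock: 9.2
position: [0.5762, 0.0673, 0.1751]
ee_rot: [0.05, 0.968, -0.012, 0.247]
ft_force: [-0.9, 1.4, 0.8]
grip_width: 0.001
grasp_force: 0.9
```

>>> step_arm:
  moves:
    - [1, 0, 0, -1, 0, 0, 0]
    - [1, 0, 0, -1, 0, 0, 0]

```text
clock: 9.4
position: [0.5765, 0.0675, 0.1746]
ee_rot: [0.05, 0.968, -0.012, 0.248]
ft_force: [-3.7, 1.3, 8.0]
grip_width: 0.001
grasp_force: 4.2
```

Stop felt. One more millimetre to be sure, then I'll lift straight off and back away.

>>> step_arm:
  moves:
    - [1, 0, 0, -0.8, 0, 0, 0]
    - [1, 0, 0, -0.8, 0, 0, 0]

```text
clock: 9.6
position: [0.5767, 0.0676, 0.1742]
ee_rot: [0.05, 0.967, -0.012, 0.248]
ft_force: [-7.8, 1.2, 12.3]
grip_width: 0.001
grasp_force: 7.2
```

>>> step_arm:
  moves:
    - [1, 0, 0, 5, 0, 0, 0]
    - [1, -5, 0, 15, 0, 0, 0]
    - [1, -30, 0, 40, 0, 0, 0]
    - [1, -60, 10, 60, 0, 0, 0]
    - [1, -90, 40, 70, 0, 0, 0]
    - [1, -110, 80, 70, 0, 0, 0]
    - [1, -120, 125, 70, 0, 0, 0]
    - [1, -130, 170, 70, 0, 0, 0]
    - [1, -130, 170, 70, 0, 0, 0]
    - [1, -130, 170, 70, 0, 0, 0]

```text
clock: 10.6
position: [0.4458, 0.2375, 0.2428]
ee_rot: [0.049, 0.968, -0.013, 0.247]
ft_force: [0.3, 0.1, 0.0]
grip_width: 0.001
grasp_force: 0.0
```

```bash
python3 - <<'E'
from h import *
from workcell import manip
o=manip.get_obs(); print(o['clock'],c(o['position']),o['ft_force'])
t=manip.camera('top'); s=manip.camera('side')
print('level tip',proj(t,[w(-155,-27,165),w(-155,47,165)]),proj(s,[w(-155,47,165),w(-155,-15,165)]))
a=cv2.resize(t['image'][60:260,230:480],None,fx=1.6,fy=1.6,interpolation=cv2.INTER_CUBIC)
b=cv2.resize(s['image'][110:250,310:410],None,fx=4,fy=4,interpolation=cv2.INTER_CUBIC)
H=560;p=lambda i:cv2.copyMakeBorder(i,0,H-i.shape[0],0,0,0)
cv2.imwrite('pics/chk4.png',np.hstack([p(a),p(b)]))
E
```

```text
10.6 [-301.24249246  178.78496231  242.7562088 ] [0.33514447 0.09239484 0.03835117]
level tip [[371.48299097 227.19695472]
 [336.12546027 222.92745381]] [[349.28245565 180.74823959]
 [351.71420711 163.22508301]]
```

View pics/chk4.png

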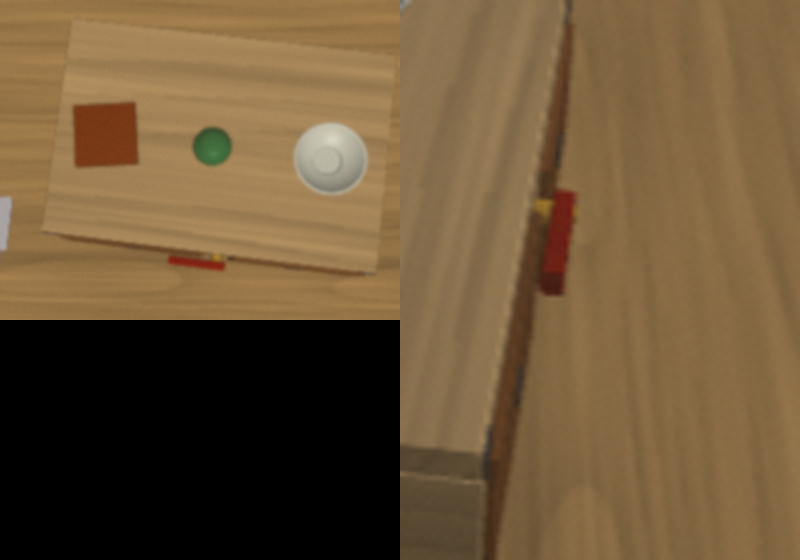

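The drawer is shut and the catch lies level across it: its end in the side view is at (348,180), against (349,181) predicted for level. Nothing on top has moved.

```bash
python3 -c "
from workcell import manip
print(manip.hand_in())"
```

```text
the job is handed in; nothing more can be done
None
```

The drawer was pushed fully shut to its stop, then the catch was turned level across the drawer front to its stop; the arm backed clear and the job was handed in at about 11 s.

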